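# Close a pot core in the screw press

### The job

Push the press's draw-out bed, with the pot core standing on it, gently all the way in under the screw. Then take a firm hold of the loose sleeve on the crank, keep hold of it for as long as the crank turns, and wind the screw down clockwise until the core is shut and firmly nipped, stopping as you feel it tighten because overtightening cracks the ferrite. Let go and leave it clamped, and leave the loose things around the press alone.

Things in the scene. Friction and masses are not known exactly. Their poses are not given: they have to be found in the camera images.
- press: Bench screw press, fixed: grey base 250 x 170 x 18 mm, two 20 mm columns 132 mm apart at the sides carrying a bridge (underside 132, top 160 mm above the bench, 48 mm deep), a vertical screw through the bridge. Origin: on the bench, on the screw's axis. Its x axis points from the front of the press (the draw-out bed, robot side) to its back; z up.
- bed: Draw-out bed: aluminium plate 96 x 84 x 10 mm sliding along the press's x between guides, top 28 mm above the bench, with a ring 5 mm high where the core stands. Origin: under the ring's centre, 18 mm above the bench. It starts 75 mm drawn out to the front; fully in, its origin is on the screw's axis, against a hard stop. About 3 N of friction; stays where left.
- bed_knob (a point): Middle of the bed's black pull knob: an upright cylinder 22 mm in diameter, 26 mm high (38 to 64 mm above the bench) on a 12 mm stem, 75 mm in front of the bed's origin. This point is 51 mm above the bench.
- spindle: The screw with its steel pressing foot, a disc 60 mm in diameter and 12 mm thick that does not turn. Origin: centre of the foot's underside, on the screw's axis; z up. It goes down 20 mm for one turn of the crank; the crank and its sleeve go down with it. The screw stays where it is left.
- crank (a joint): Angle of the crank on top of the screw, rad, growing as it winds down (clockwise from above). At 0 the arm points along +x of the press (its back) and the foot is 112 mm above the bench. Starts between -1 and 1. Turning it freely takes about 0.4 N m (7 N at the sleeve while it moves); once the core is shut, each further 1.8 N at the sleeve is about 31 N on the core.
- sleeve: Black grip sleeve of the crank: an upright cylinder 24 mm in diameter and 52 mm long, spinning freely on a pin 55 mm from the screw's axis; hold it with 10 N or more on each pad. Origin: the middle of the sleeve, 126 mm above the foot's underside. The crank arm, 8 mm thick, passes 4 mm below the sleeve's lower end; nothing stands above it.
- core: Ferrite pot core: a dark upright cylinder 66 mm in diameter, about 0.6 kg, standing in the bed's ring. Shut, it is 56 to 60 mm high (the spacer in it is unknown); its tight upper half now stands open by 1 to 4.5 mm more, and about 10 N pushes it down. Once shut it gives about 1 mm per 90 N. Firmly nipped: 30 to 100 N; over 130 N cracks it. Origin: centre of its underside; z up.
- spare_half: Loose single ferrite half (cup), 66 mm in diameter, 28 mm high, beside the press; leave it alone. Origin: centre of its underside.
- coil_former: Loose pale spool 50 mm in diameter, 39 mm high, beside the press; leave it alone. Origin: centre of its underside.
- screwdriver: Screwdriver, 180 mm long, lying beside the press; leave it alone. Origin: about its middle, on the bench.
- tape_roll: Yellow roll of tape, 90 mm in diameter, 19 mm high, lying behind the press; leave it alone. Origin: centre of its underside.
- solder_jar: Amber jar, 56 mm in diameter, 70 mm high, standing behind the press; leave it alone. Origin: centre of its underside.
Not all that is in view belongs to the job. Leave any brown or turquoise look-alike of the core alone.

How it is judged:
By the outcome, as a careful person would: the job done as asked, in the order asked, and still so for the second after the job is handed in, with the robot touching nothing.
It also fails if it takes over 67 s, if anything falls off the work surface, if the arm or the gripper's body presses on something with over 40 N, if the wrist force passes 120 N, or if a joint passes its speed limit or range.

### The arm

A 6-joint arm with a two-finger parallel gripper is mounted at the origin on the work surface. World frame = base frame: x ahead of the robot, y to its left, z up, the work surface at z = 0. Lengths are in m, angles in rad, forces in N, time in s.
With the tool pointing down it reaches from about 0.275 to 0.725 m from the base axis. Payload 15.9 kg.
Tool frame: the origin (TCP) lies on the front face of the gripper's body, between the roots of the fingers; the fingertips stand 73 mm ahead of it and the grasp point (between the pads) lies 54 mm ahead of it; z points along the fingers, y is the line along which they close (so a half turn about z gives the same grasp; the last joint's range is limited). The gripper opens to 85 mm and grips with 20 to 120 N. Pads are 22 mm wide; open, the fingers measure 114 mm over their backs; the gripper's body (76 mm by 85 mm) begins 54 mm behind the grasp point. The pads swing forward as they close: fully open they stand 13 mm farther back than shut.
Start: joints at [-1.204, 0.213, -0.034, 1.323, 0, 1.571], TCP at [0.179, -0.467, 0.304] pointing down, gripper open.
Joint ranges: [-2.98, 2.98], [-0.74, 1.72], [-1.14, 1.35], [-2.1, 2.04], [-1.57, 1.44], [-3.14, 3.14]. Speed limits (rad/s): [1.89, 1.89, 2.39, 2.57, 3.14, 3.14].

### API

Orientations are given as a rotation vector (axis times angle).
In Python, from plant import state, read_camera, sign_off, trace gives the robot as it stands.
- The arm moves only by the shell command python3 -m jog 'ROWS' [FORCE]. ROWS is JSON, a list of rows, each a list of 7 numbers: the shift along the tool's x, y, z in mm, then the turn, a rotation vector about the tool's x, y, z in rad, then the closure in counts, from 0 (fully open) to 255 (shut). A call has 1 to 8 rows; each row is the pose to reach, as a shift and turn from the pose commanded when the call began, along the tool's axes at that moment; what a row does not reach only later rows make up. A row lasts 1/8 s, in which the tool goes at most 62.5 mm and 10.7 degrees, less where a joint would pass 70% of its speed; a pose out of reach is approached as far as the arm can. A call with a gripper value outside its range is refused whole. The fingers move at their own pace and stop on an object; FORCE is the grip in N (left out, the last holds). Time passes only in rows, so rows that repeat a pose let the fingers close. It gives the time, the measured TCP pose, the force, the opening and the grip force at its end, in the units of the state.
- state(): the state, without advancing time (a new reading comes with each control period).
- read_camera(name): name is "side" or "top"; returns a dict with "color" (420x560x3 uint8, blue, green, red), "depth" (420x560 float32, m along the optical axis (not along the pixel's ray), 0 where there is no reading), "intrinsics" (3x3 intrinsics, pixels), "dist_coeffs" ([k1, k2, p1, p2, k3] as OpenCV has them; the pictures are not rectified), "position" and "rotation" of the camera in the world. Camera axes: x right, y down, z forward; pixel columns grow to the right and rows downward; lengths in m; the calibration is good to about 2 mm. A picture is of the moment at which its call begins.
- sign_off(): hands the job in; it is judged then, once.
Trained networks look in the newest picture that a camera, given by its name, has taken for a name from the list of things; names that differ only in an ending like _2 or _b are one class to them, and where a whole thing is asked for, a point or a joint stands for the part that bears it (a point fixed in the world has none). Each returns a list of dicts, best first, with "confidence" (0 to 1); they miss things now and then, are a little off and sometimes report something else, mostly with a low value. They report only what shows in the picture. A call takes as long as a camera call. They do not tell look-alikes from the thing itself.
- trace(camera, label): "pixels" (420x560 bool, what is visible of it) and "rect" ([left, top, right, bottom] in pixels, round what is visible of it).
The state is a dict: "clock": time; "joint_positions": joint angles; "qvel": joint speeds; "effort": joint torques, N m; "position": TCP position; "ee_rot": TCP orientation; "wrist_force": force on the tool from outside, world axes, zero at the start; "moment": the same for the moment, N m; "width": opening from 0.0 (shut) to 1.0 (fully open); "finger_force": force on a finger pad.
Only numpy, scipy, OpenCV 4.12 (cv2) and the standard library are available. Lean on these libraries where they do the work, as an engineer would, in place of code of your own. Each camera call takes 0.05 s, during which the arm holds its last target. There are 200 camera calls.

## Working session

There is one attempt and no reset: what is moved stays moved. The work goes in short steps, Python scripts to look and compute and a shell command to move; the robot and the scene stay as the last step left them, time stands still between calls to the robot, and variables do not carry over. Pictures are saved under pics/ and viewed, at most 10 in all, crops included, and the job is handed in when it is done.

```bash
ls; mkdir -p pics
cat > h.py <<'E'
import numpy as np, cv2
from plant import state, read_camera, sign_off, trace
from scipy.spatial.transform import Rotation as R
def rot(c):
    r=np.array(c["rotation"],float)
    return r if r.shape==(3,3) else R.from_rotvec(r).as_matrix() if r.size==3 else R.from_quat(r).as_matrix()
def cloud(c,mask):
    v,u=np.nonzero(mask&(c["depth"]>0)); d=c["depth"][v,u]
    p=cv2.undistortPoints(np.stack([u,v],1).astype(np.float32)[:,None],np.array(c["intrinsics"]),np.array(c["dist_coeffs"]))[:,0]
    return np.c_[p*d[:,None],d]@rot(c).T+np.array(c["position"])
E
python3 - <<'E'
from h import *
s=state(); print(s)
ims=[]
for n in("side","top"):
    c=read_camera(n); print(n,c["position"],c["rotation"]); cv2.imwrite(f"pics/{n}0.png",c["color"])
    for l in("press","bed","bed_knob","spindle","sleeve","core","crank"):
        for t in trace(n,l)[:3]:
            P=cloud(c,t["pixels"])
            if len(P)<5: print(n,l,"few",t["rect"]);continue
            print(n,l,round(t["confidence"],2),t["rect"],len(P),"med",np.median(P,0).round(3),"lo",np.percentile(P,3,0).round(3),"hi",np.percentile(P,97,0).round(3))
E
```

```text
pics
{'clock': 0.0, 'joint_positions': array([-1.20397884e+00,  2.13349859e-01, -3.50359544e-02,  1.32350245e+00,
       -1.65780052e-05,  1.57082910e+00]), 'qvel': array([-0.00075915,  0.00258198,  0.00054595,  0.00156194, -0.00159027,
        0.00030871]), 'effort': array([-1.05902585e-03, -6.86165357e+01,  4.87116659e+01,  1.75652333e-02,
        5.03189767e-06, -5.01423330e-06]), 'position': array([ 0.17922909, -0.46650294,  0.30342845]), 'ee_rot': array([-3.08785769e+00, -5.72724723e-01,  3.38338949e-04]), 'wrist_force': array([-0.21659573,  0.43078409,  0.21326788]), 'moment': array([-0.03850671, -0.04016519,  0.00731969]), 'finger_force': 0.0, 'width': 1.000952608229062}
side [0.29313317 0.62852288 0.89076553] [-0.58921718  2.74041075 -1.03358645]
side press 0.79 [225.1, 173.5, 335.0, 300.8] 5358 med [0.568 0.126 0.026] lo [0.422 0.021 0.01 ] hi [0.645 0.185 0.212]
side bed 0.85 [265.7, 249.8, 325.2, 283.4] 764 med [0.475 0.104 0.028] lo [0.431 0.056 0.021] hi [0.56  0.138 0.063]
side bed_knob 0.58 [269.5, 251.1, 326.3, 277.6] 684 med [0.472 0.104 0.027] lo [0.431 0.057 0.02 ]
[... 1908 characters left out ...]
ve 0.4 [255.9, 168.6, 264.0, 184.1] 68 med [0.627 0.067 0.247] lo [0.624 0.057 0.222] hi [0.636 0.077 0.262]
top sleeve 0.16 [240.6, 222.4, 273.1, 270.2] 723 med [0.477 0.089 0.03 ] lo [0.433 0.055 0.026] hi [0.562 0.134 0.066]
top core 0.73 [297.4, 280.5, 321.3, 313.7] 512 med [ 0.344 -0.028  0.057] lo [ 0.317 -0.057  0.053] hi [0.372 0.001 0.061]
top core 0.7 [235.5, 290.7, 264.9, 314.9] 537 med [0.341 0.13  0.058] lo [0.313 0.1   0.029] hi [0.369 0.159 0.062]
top core 0.7 [175.3, 184.2, 204.4, 211.6] 554 med [0.635 0.268 0.057] lo [0.609 0.238 0.008] hi [0.667 0.299 0.061]
top crank 0.58 [242.2, 164.6, 263.0, 200.4] 395 med [0.62  0.083 0.21 ] lo [0.582 0.059 0.002] hi [0.679 0.112 0.268]
```

Run:
```python
from h import *
c=read_camera("top"); 
im=c["color"]; cv2.imwrite("pics/topc.png",cv2.resize(im[110:330,150:360],None,fx=2.7,fy=2.7,interpolation=cv2.INTER_CUBIC))
c2=read_camera("side");cv2.imwrite("pics/sidec.png",cv2.resize(c2["color"][160:330,190:380],None,fx=3.5,fy=3.5,interpolation=cv2.INTER_CUBIC))
for n,c in(("top",c),("side",c2)):
    P=cloud(c,np.ones(c["depth"].shape,bool)); 
    def reg(lo,hi): return P[np.all((P>lo)&(P<hi),1)]
    def circ(Q,name):
        if len(Q)<5: print(n,name,len(Q));return
        (x,y),r=cv2.minEnclosingCircle(Q[:,:2].astype(np.float32)); print(n,name,len(Q),Q.mean(0).round(4),"circ",round(x,4),round(y,4),round(r,4),"z",Q[:,2].max().round(4))
    circ(reg([.4,.03,.058],[.47,.12,.075]),"knobtop")
    circ(reg([.46,.03,.08],[.56,.15,.098]),"coretop")
    circ(reg([.5,0,.25],[.75,.2,.3]),"sleevetop")
    circ(reg([.5,0,.2],[.75,.2,.225]),"arm")
    B=reg([.5,-.05,.15],[.75,.25,.17]); 
    if len(B)>10: print(n,"bridge",cv2.minAreaRect(B[:,:2].astype(np.float32)*1000))
    B=reg([.35,-.05,.012],[.8,.25,.023]); print(n,"base",len(B),cv2.minAreaRect(B[:,:2].astype(np.float32)*1000))
```

```text
top knobtop 54 [0.4415 0.0889 0.0654] circ 0.4424 0.0889 0.0108 z 0.0711
top coretop 500 [0.5163 0.0946 0.0887] circ 0.5166 0.0954 0.0336 z 0.0936
top sleevetop 62 [0.6322 0.0675 0.2623] circ 0.6342 0.0681 0.011 z 0.2708
top arm 238 [0.6046 0.0901 0.2088] circ 0.6081 0.0852 0.0362 z 0.2249
top bridge ((591.39306640625, 100.60415649414062), (48.442501068115234, 167.79928588867188), 4.363534450531006)
top base 2341 ((586.3321533203125, 119.47303771972656), (264.54132080078125, 454.76055908203125), 83.9893569946289)
side knobtop 53 [0.4412 0.0914 0.0625] circ 0.4417 0.0905 0.011 z 0.0678
side coretop 450 [0.5152 0.0984 0.0861] circ 0.5171 0.0965 0.0345 z 0.0901
side sleevetop 68 [0.6331 0.0735 0.2596] circ 0.6348 0.0714 0.0121 z 0.2675
side arm 227 [0.6082 0.0913 0.2074] circ 0.6133 0.0921 0.0387 z 0.2246
side bridge ((590.7241821289062, 103.80474853515625), (48.26517868041992, 169.42340087890625), 4.599003791809082)
side base 2514 ((574.4359741210938, 99.75248718261719), (297.06707763671875, 450.37298583984375), 88.35395812988281)
```

View pics/topc.png

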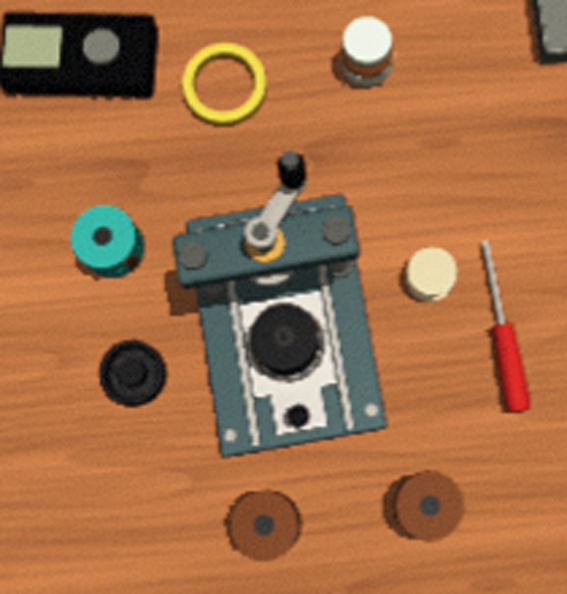

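View pics/sidec.png

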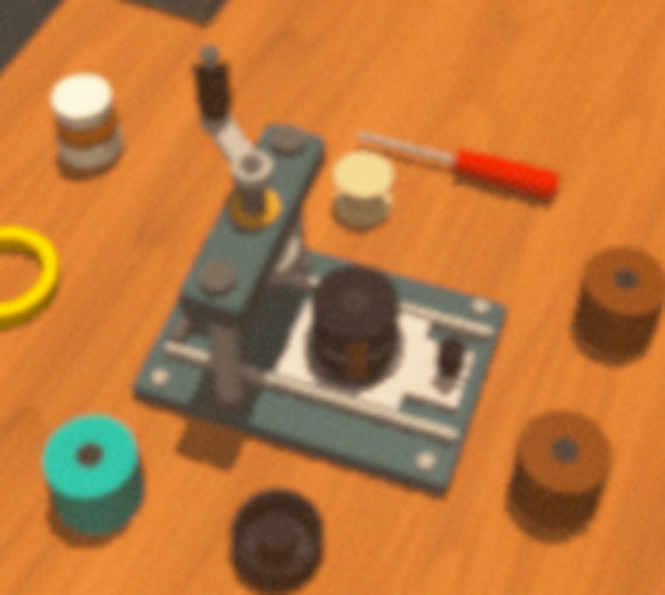

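The top crop shows the dark core on the bed at px (255,236), the knob at (260,264) and the sleeve at (258,172) behind the bridge. The side crop confirms the layout.

Things that could be taken for the core: two brown ones at top px (250,303) and (309,297), a turquoise one at (190,198), and the spare half at (199,248). My choice is the dark one on the bed, top 88 mm above the bench, and the crops confirm it. The press axis is at about (0.591, 0.102) with yaw about 4.6°, and the crank is at about 0.72 rad.

```bash
cat >> h.py <<'E'
AX=np.array([.5913,.1020]); YAW=.080
def pw(x,y,z):  # press mm -> world m
    c,s=np.cos(YAW),np.sin(YAW); return np.array([AX[0]+(c*x-s*y)/1e3,AX[1]+(s*x+c*y)/1e3,z/1e3])
def go(p):  # shift/turn in tool axes from the present pose to world p, tool x along press x, z down
    s=state(); T=R.from_rotvec(s["ee_rot"]); G=R.from_euler("z",YAW)*R.from_rotvec([np.pi,0,0])
    print("shift mm",(T.inv().apply(p-s["position"])*1e3).round(1),"turn",(T.inv()*G).as_rotvec().round(4))
def loc():
    s=state(); d=s["position"]-np.r_[AX,0]; Q=R.from_euler("z",-YAW)
    print("t",round(s["clock"],2),"press xyz",(Q.apply(d)*1e3).round(1),"F",Q.apply(s["wrist_force"]).round(2),"w",round(s["width"],3),"ff",round(s["finger_force"],1))
E
python3 -c "
from h import *
go(pw(-185,0,300));go(pw(-185,0,118))"
```

```text
shift mm [ 411.1 -435.5    3.9] turn [0.     0.     0.2868]
shift mm [ 411.1 -435.5  185.9] turn [0.     0.     0.2868]
```

```bash
python3 -m jog '[[40,-43,0,0,0,0.1,255],[82,-87,0,0,0,0.2,255],[123,-131,0,0,0,0.287,255],[164,-174,0,0,0,0.287,255],[206,-218,0,0,0,0.287,255],[247,-261,0,0,0,0.287,255],[288,-305,0,0,0,0.287,255],[330,-349,0,0,0,0.287,255]]' 40
python3 -c "
from h import *
loc();go(pw(-185,0,300));go(pw(-185,0,118))"
```

```text
clock: 1.9
position: [0.3607, -0.0259, 0.3042]
ee_rot: [3.139, 0.125, 0.002]
wrist_force: [1.9, -1.4, -0.2]
width: -0.001
finger_force: 0.0
t 1.9 press xyz [-240.1 -109.1  304.2] F [ 1.75 -1.51 -0.25] w -0.001 ff 0.0
shift mm [  55.1 -109.1    4.2] turn [ 0.0002 -0.0011 -0.0004]
shift mm [  54.9 -109.1  186.2] turn [ 0.0002 -0.0011 -0.0004]
```

```bash
python3 -m jog '[[20,-40,4,0,0,0,255],[40,-80,4,0,0,0,255],[53,-106,30,0,0,0,255],[53,-106,80,0,0,0,255],[53,-106,130,0,0,0,255],[53,-106,170,0,0,0,255],[53,-106,186,0,0,0,255],[53,-106,186,0,0,0,255]]'
python3 -c "
from h import *
loc()"
```

```text
clock: 2.9
position: [0.4074, 0.0518, 0.1172]
ee_rot: [-3.113, -0.176, 0.006]
wrist_force: [-0.1, -0.5, 0.1]
width: 0.0
finger_force: 0.0
t 2.9 press xyz [-187.3  -35.4  117.2] F [-0.11 -0.48  0.07] w 0.0 ff 0.0
```

```bash
python3 -c "
from h import *
go(pw(-185,0,117))"
```

```text
shift mm [  3.5 -35.3   1. ] turn [-0.024   0.0029  0.0331]
```

```bash
python3 -m jog '[[2,-18,0,-0.024,0.003,0.033,255],[3.5,-35.3,1,-0.024,0.003,0.033,255],[3.5,-35.3,1,-0.024,0.003,0.033,255],[3.5,-35.3,1,-0.024,0.003,0.033,255]]'
python3 -c "
from h import *
loc();go(pw(-185,0,117)); print(state()['joint_positions'])"
```

```text
clock: 3.4
position: [0.4116, 0.0544, 0.118]
ee_rot: [-3.11, -0.182, -0.001]
wrist_force: [0.5, -1.2, 0.2]
width: -0.001
finger_force: 0.0
t 3.4 press xyz [-183.   -33.1  118. ] F [ 0.42 -1.23  0.25] w -0.001 ff 0.0
shift mm [ -0.8 -33.1   1.8] turn [-0.0263 -0.0016  0.0371]
[ 0.11604232  0.1717356  -0.58542903  0.81152615  0.02625731  3.14058973]
```

Joint 6 has reached its limit, so I'll use the orientation a quarter turn round instead (tool y along press x).

```bash
sed -i 's/G=R.from_euler("z",YAW)/G=R.from_euler("z",YAW+np.pi\/2)/' h.py
python3 -m jog '[[-12,-8,0,0,0,-0.18,255],[-12,-16,0,0,0,-0.36,255],[-12,-24,0,0,0,-0.54,255],[-12,-33,0,0,0,-0.72,255],[-12,-33,0,0,0,-0.9,255],[-12,-33,0,0,0,-1.08,255],[-12,-33,0,0,0,-1.26,255],[-12,-33,0,0,0,-1.44,255]]'
python3 -c "
from h import *
loc();go(pw(-195,0,117)); print(state()['joint_positions'])"
```

```text
clock: 4.4
position: [0.3957, 0.0857, 0.1187]
ee_rot: [-2.216, -2.199, -0.028]
wrist_force: [-0.6, 0.9, 0.5]
width: 0.003
finger_force: 0.0
t 4.4 press xyz [-196.3   -0.7  118.7] F [-0.52  0.97  0.47] w 0.003 ff 0.0
shift mm [0.7 1.2 1.7] turn [-0.0003 -0.0263 -0.088 ]
[ 0.19754683  0.1501721  -0.60993635  0.80675515  0.02604272  1.77643981]
```

```bash
python3 -m jog '[[0,1,2,0,-0.026,-0.088,255],[0.7,4,2,0,-0.026,-0.088,255],[0.7,8,2,0,-0.026,-0.088,255],[0.7,11,2,0,-0.026,-0.088,255],[0.7,14,2,0,-0.026,-0.088,255],[0.7,14,2,0,-0.026,-0.088,255]]'
python3 -c "
from h import *
loc();go(pw(-100,0,117)); print(state()['joint_positions'])"
```

```text
clock: 5.15
position: [0.4099, 0.0861, 0.1166]
ee_rot: [-2.138, -2.301, 0.0]
wrist_force: [0.6, -0.8, 0.3]
width: 0.001
finger_force: 0.0
t 5.15 press xyz [-182.1   -1.3  116.6] F [ 0.49 -0.83  0.34] w 0.001 ff 0.0
shift mm [ 1.8 82.1 -0.5] turn [-0.0005 -0.0004 -0.0065]
[ 2.06839895e-01  1.82184505e-01 -5.76188960e-01  8.12816001e-01
  5.02764044e-04  1.70412100e+00]
```

```bash
python3 -m jog '[[0.5,3,0,0,0,0,255],[1,6,0,0,0,0,255],[1.3,9,0,0,0,0,255],[1.3,12,0,0,0,0,255],[1.3,16,0,0,0,0,255],[1.3,20,0,0,0,0,255],[1.3,24,0,0,0,0,255],[1.3,28,0,0,0,0,255]]'
python3 -c "
from h import *
loc()"
```

```text
clock: 6.15
position: [0.4378, 0.0896, 0.1165]
ee_rot: [-2.137, -2.302, 0.0]
wrist_force: [-2.8, 1.8, 1.5]
width: -0.004
finger_force: 1.5
t 6.15 press xyz [-1.540e+02 -1.000e-01  1.165e+02] F [-2.63  2.04  1.52] w -0.004 ff 1.5
```

```bash
python3 -m jog '[[0,4,0,0,0,0,255],[0,9,0,0,0,0,255],[0,14,0,0,0,0,255],[0,19,0,0,0,0,255],[0,24,0,0,0,0,255],[0,29,0,0,0,0,255],[0,34,0,0,0,0,255],[0,38,0,0,0,0,255]]'
python3 -c "
from h import *
loc();c=read_camera('top'); P=cloud(c,np.ones(c['depth'].shape,bool)); i=np.all((P>[.48,.03,.08])&(P<[.66,.17,.098]),1); print(P[i].mean(0),P[i].min(0),P[i].max(0),cv2.minEnclosingCircle(P[i][:,:2].astype(np.float32)))"
```

```text
clock: 7.15
position: [0.4758, 0.0924, 0.1165]
ee_rot: [-2.137, -2.302, 0.0]
wrist_force: [-2.6, 2.1, -0.4]
width: -0.001
finger_force: 1.5
t 7.15 press xyz [-115.9   -0.4  116.5] F [-2.46  2.27 -0.43] w -0.001 ff 1.5<string>:3: RuntimeWarning: Mean of empty slice.
  ret = um.true_divide(
Traceback (most recent call last):
ValueError: zero-size array to reduction operation minimum which has no identity
```

Now slow steps to the stop.

```bash
python3 -m jog '[[0,3,0,0,0,0,255],[0,6,0,0,0,0,255],[0,9,0,0,0,0,255],[0,11,0,0,0,0,255],[0,12,0,0,0,0,255]]'
python3 -c "
from h import *
loc()"
python3 -m jog '[[0,1,0,0,0,0,255],[0,2,0,0,0,0,255]]'
python3 -c "
from h import *
loc()"
```

```text
clock: 7.82
position: [0.4876, 0.0932, 0.1166]
ee_rot: [-2.138, -2.302, 0.0]
wrist_force: [-2.3, -0.2, 1.8]
width: 0.0
finger_force: 1.3
t 7.83 press xyz [-104.1   -0.5  116.6] F [-2.34 -0.01  1.82] w 0.0 ff 1.3
clock: 8.07
position: [0.4894, 0.0934, 0.1165]
ee_rot: [-2.137, -2.302, 0.0]
wrist_force: [-2.5, -0.1, 1.4]
width: 0.004
finger_force: 1.3
t 8.07 press xyz [-102.2   -0.4  116.5] F [-2.54  0.15  1.39] w 0.004 ff 1.3
```

```bash
python3 -m jog '[[0,1,0,0,0,0,255],[0,2,0,0,0,0,255]]'
python3 -c "
from h import *
loc()"
```

```text
clock: 8.32
position: [0.4914, 0.0935, 0.1165]
ee_rot: [-2.137, -2.302, 0.0]
wrist_force: [-1.9, 0.5, 1.8]
width: -0.004
finger_force: 1.3
t 8.32 press xyz [-100.2   -0.4  116.5] F [-1.87  0.61  1.84] w -0.004 ff 1.3
```

```bash
python3 -m jog '[[0,1,0,0,0,0,255],[0,2,0,0,0,0,255]]';python3 -m jog '[[0,1,0,0,0,0,255]]';python3 -m jog '[[0,1,0,0,0,0,255]]'; python3 -m jog '[[0,1,0,0,0,0,255]]'
```

```text
clock: 8.57
position: [0.4932, 0.0937, 0.1165]
ee_rot: [-2.137, -2.301, 0.001]
wrist_force: [-7.2, -0.9, 3.9]
width: -0.002
finger_force: 3.9
clock: 8.7
position: [0.4935, 0.0937, 0.1163]
ee_rot: [-2.136, -2.301, 0.002]
wrist_force: [-12.8, -1.2, 10.6]
width: 0.0
finger_force: 6.9
clock: 8.82
position: [0.4937, 0.0937, 0.1163]
ee_rot: [-2.135, -2.3, 0.004]
wrist_force: [-19.4, -2.0, 16.5]
width: -0.001
finger_force: 10.1
clock: 8.95
position: [0.494, 0.0937, 0.1162]
ee_rot: [-2.135, -2.299, 0.006]
wrist_force: [-25.8, -2.6, 22.4]
width: 0.001
finger_force: 13.4
```

The bed is home: it advanced until the force rose sharply against the stop. Next I back off and go up.

```bash
python3 -m jog '[[0,-5,0,0,0,0,255],[0,-16,0,0,0,0,255],[0,-20,-40,0,0,0,255],[0,-20,-100,0,0,0,255],[0,-20,-160,0,0,0,255],[0,-20,-215,0,0,0,255],[0,-20,-235,0,0,0,60],[0,-20,-235,0,0,0,0]]'
python3 - <<'E'
from h import *
loc();go(pw(41.8,-35.7,350))
c=read_camera('top'); c2=read_camera('side')
cv2.imwrite("pics/pushed.png",np.hstack([cv2.resize(x["color"][a:a+130,b:b+130],None,fx=3,fy=3,interpolation=cv2.INTER_CUBIC) for x,a,b in((c,155,190),(c2,165,215))]))
for n,c in(("top",c),("side",c2)):
    P=cloud(c,np.ones(c["depth"].shape,bool))
    for nm,lo,hi in(("knob",[.47,.05,.056],[.55,.14,.075]),("sleeve",[.58,0,.25],[.75,.2,.275])):
        Q=P[np.all((P>lo)&(P<hi),1)]
        if len(Q)>5:
            (x,y),r=cv2.minEnclosingCircle(Q[:,:2].astype(np.float32)); print(n,nm,len(Q),round(x,4),round(y,4),round(r,4),Q.mean(0).round(4))
print(pw(-75,0,0))
E
```

```text
clock: 9.95
position: [0.4769, 0.0925, 0.3528]
ee_rot: [2.137, 2.301, 0.004]
wrist_force: [-0.3, 0.3, -0.7]
width: 0.419
finger_force: 0.0
t 9.95 press xyz [-114.8   -0.4  352.8] F [-0.29  0.33 -0.68] w 0.419 ff 0.0
shift mm [-34.4 156.8   3.2] turn [ 0.0026 -0.0006 -0.006 ]
side knob 57 0.5157 0.0976 0.0119 [0.515  0.098  0.0618]
side sleeve 71 0.6351 0.0706 0.012 [0.633  0.0737 0.2594]
[0.51653987 0.0960064  0.        ]
```

View pics/pushed.png

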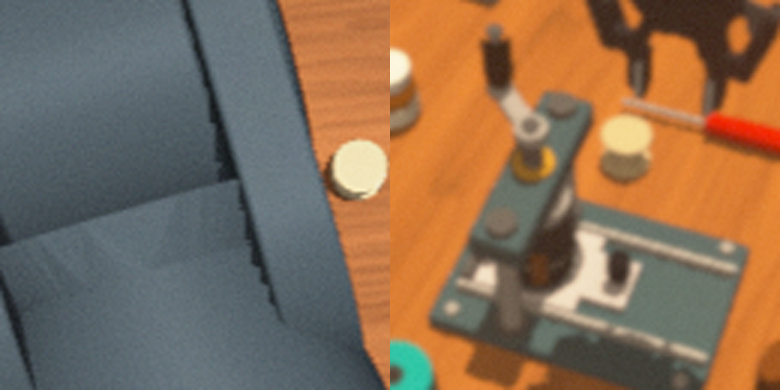

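The side picture shows the bed fully in: the knob is at crop (620,268), the core is under the bridge, and the sleeve is free at (497,60). Next I go over the sleeve and down.

```bash
python3 -m jog '[[-10,40,0,0,0,-0.006,0],[-25,90,0,0,0,-0.006,0],[-34.5,135,0,0,0,-0.006,0],[-34.5,156.5,3,0,0,-0.006,0],[-34.5,156.5,3,0,0,-0.006,0],[-34.5,156.5,25,0,0,-0.006,0],[-34.5,156.5,50,0,0,-0.006,0],[-34.5,156.5,60,0,0,-0.006,0]]'
python3 - <<'E'
from h import *
loc();go(pw(41.5,-35.8,292))
c=read_camera('side');cv2.imwrite("pics/pre.png",cv2.resize(c["color"][120:250,200:320],None,fx=4,fy=4,interpolation=cv2.INTER_CUBIC))
E
```

```text
clock: 11.05
position: [0.6337, 0.0696, 0.29]
ee_rot: [-2.129, -2.307, 0.003]
wrist_force: [0.4, -0.6, -0.1]
width: 0.997
finger_force: 0.0
t 11.05 press xyz [ 39.7 -35.7 290. ] F [ 0.33 -0.62 -0.1 ] w 0.997 ff 0.0
shift mm [-0.1  1.8 -2.1] turn [-0.003  -0.0003  0.0002]
```

View pics/pre.png

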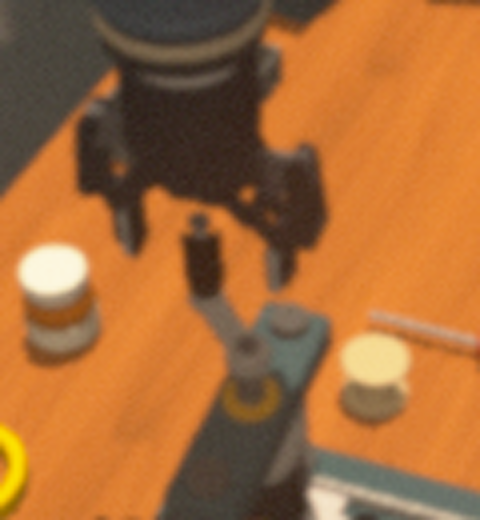

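The sleeve (crop 203,262) is centred between the open fingers at (130,235) and (280,265). Closing on it now.

```bash
python3 -m jog '[[0,1.8,-2,0,0,0,0],[0,1.8,-2,0,0,0,255],[0,1.8,-2,0,0,0,255],[0,1.8,-2,0,0,0,255],[0,1.8,-2,0,0,0,255],[0,1.8,-2,0,0,0,255],[0,1.8,-2,0,0,0,255],[0,1.8,-2,0,0,0,255]]' 50
python3 - <<'E'
from h import *
loc(); print(85*state()["width"])
E
```

```text
clock: 12.1
position: [0.6367, 0.0697, 0.2937]
ee_rot: [-2.13, -2.308, 0.0]
wrist_force: [-4.3, -1.6, 5.6]
width: 0.265
finger_force: 48.8
t 12.1 press xyz [ 42.7 -35.8 293.7] F [-4.44 -1.24  5.57] w 0.265 ff 48.8
22.532491896134513
```

```bash
cat >> h.py <<'E'
def table(t0,steps,dz=0):
    for d in steps:
        t=t0+d; print(round(t,2),[round(-55*(np.sin(t)-np.sin(t0)),1),round(55*(np.cos(t)-np.cos(t0)),1),round(3.183*d+dz,1)])
def tang(t,comm=None):
    s=state(); d=s["position"]-np.r_[AX,0]; Q=R.from_euler("z",-YAW); p=Q.apply(d)*1e3; F=Q.apply(s["wrist_force"])
    tv=np.array([-np.sin(t),-np.cos(t)]); rv=np.array([np.cos(t),-np.sin(t)])
    print("clk",round(s["clock"],2),"p",p.round(1),"theta meas",round(np.arctan2(-p[1],p[0])%(2*np.pi),3),"r",round(np.hypot(*p[:2]),1),"Ftan",round(F[:2]@tv,2),"Frad",round(F[:2]@rv,2),"Fz",round(F[2],2),"w",round(s["width"],3),"ff",round(s["finger_force"],1))
E
python3 -c "
from h import *
tang(.7);table(.7,[.05,.15,.3,.45,.6,.75,.9,1.0],-.7)
table(1.7,np.arange(1,9)*.2)"
```

```text
clk 12.1 p [ 42.7 -35.8 293.7] theta meas 0.698 r 55.8 Ftan 3.81 Frad -2.6 Fz 5.57 w 0.265 ff 48.8
0.75 [np.float64(-2.1), np.float64(-1.8), -0.5]
0.85 [np.float64(-5.9), np.float64(-5.8), -0.2]
1.0 [np.float64(-10.8), np.float64(-12.3), 0.3]
1.15 [np.float64(-14.8), np.float64(-19.6), 0.7]
1.3 [np.float64(-17.6), np.float64(-27.4), 1.2]
1.45 [np.float64(-19.2), np.float64(-35.4), 1.7]
1.6 [np.float64(-19.5), np.float64(-43.7), 2.2]
1.7 [np.float64(-19.1), np.float64(-49.2), 2.5]
1.9 [np.float64(2.5), np.float64(-10.7), np.float64(0.6)]
2.1 [np.float64(7.1), np.float64(-20.7), np.float64(1.3)]
2.3 [np.float64(13.5), np.float64(-29.6), np.float64(1.9)]
2.5 [np.float64(21.6), np.float64(-37.0), np.float64(2.5)]
2.7 [np.float64(31.0), np.float64(-42.6), np.float64(3.2)]
2.9 [np.float64(41.4), np.float64(-46.3), np.float64(3.8)]
3.1 [np.float64(52.3), np.float64(-47.9), np.float64(4.5)]
3.3 [np.float64(63.2), np.float64(-47.2), np.float64(5.1)]
```

```bash
python3 -m jog '[[-2.1,-1.8,-0.5,0,0,0,255],[-5.9,-5.8,-0.2,0,0,0,255],[-10.8,-12.3,0.3,0,0,0,255],[-14.8,-19.6,0.7,0,0,0,255],[-17.6,-27.4,1.2,0,0,0,255],[-19.2,-35.4,1.7,0,0,0,255],[-19.5,-43.7,2.2,0,0,0,255],[-19.1,-49.2,2.5,0,0,0,255]]'; python3 -c "
from h import *
tang(1.7)"
```

```text
clock: 13.1
position: [0.5898, 0.0471, 0.2908]
ee_rot: [-2.13, -2.309, -0.002]
wrist_force: [7.0, 4.9, -4.8]
width: 0.268
finger_force: 49.2
clk 13.1 p [ -5.9 -54.6 290.8] theta meas 1.678 r 54.9 Ftan -6.76 Frad -5.27 Fz -4.76 w 0.268 ff 49.2
```

```bash
python3 -m jog '[[3,-10.7,1,0,0,0,255],[7.9,-20.7,1.8,0,0,0,255],[14.3,-29.6,2.4,0,0,0,255],[22.4,-37,3,0,0,0,255],[31.8,-42.6,3.7,0,0,0,255],[42.2,-46.3,4.3,0,0,0,255],[53.1,-47.9,5,0,0,0,255],[64,-47.2,5.6,0,0,0,255]]'; python3 -c "
from h import *
tang(3.3);table(3.3,np.arange(1,9)*.2)"
```

```text
clock: 14.1
position: [0.5372, 0.1063, 0.2856]
ee_rot: [2.131, 2.307, -0.002]
wrist_force: [2.4, -7.4, 2.4]
width: 0.268
finger_force: 49.9
clk 14.1 p [-53.6   8.6 285.6] theta meas 3.301 r 54.3 Ftan -7.14 Frad -3.0 Fz 2.4 w 0.268 ff 49.9
3.5 [np.float64(10.6), np.float64(2.8), np.float64(0.6)]
3.7 [np.float64(20.5), np.float64(7.7), np.float64(1.3)]
3.9 [np.float64(29.2), np.float64(14.4), np.float64(1.9)]
4.1 [np.float64(36.3), np.float64(22.7), np.float64(2.5)]
4.3 [np.float64(41.7), np.float64(32.3), np.float64(3.2)]
4.5 [np.float64(45.1), np.float64(42.7), np.float64(3.8)]
4.7 [np.float64(46.3), np.float64(53.6), np.float64(4.5)]
4.9 [np.float64(45.4), np.float64(64.6), np.float64(5.1)]
```

```bash
python3 -m jog '[[10.6,3,0.4,0,0,0,255],[20.5,8.1,1.1,0,0,0,255],[29.2,14.8,1.7,0,0,0,255],[36.3,23.1,2.3,0,0,0,255],[41.7,32.7,3,0,0,0,255],[45.1,43.1,3.6,0,0,0,255],[46.3,54,4.3,0,0,0,255],[45.4,65,4.9,0,0,0,255]]'; python3 -c "
from h import *
tang(4.9);table(4.9,[.2,.4,.6,.8,1,1.2,1.4,1.5])"
```

```text
clock: 15.1
position: [0.5982, 0.1571, 0.2804]
ee_rot: [-2.13, -2.308, 0.002]
wrist_force: [-6.7, -4.9, 5.4]
width: 0.267
finger_force: 50.2
clk 15.1 p [ 11.3  54.3 280.4] theta meas 4.917 r 55.5 Ftan -6.15 Frad -5.64 Fz 5.43 w 0.267 ff 50.2
5.1 [np.float64(-3.1), np.float64(10.5), 0.6]
5.3 [np.float64(-8.3), np.float64(20.2), 1.3]
5.5 [np.float64(-15.2), np.float64(28.7), 1.9]
5.7 [np.float64(-23.7), np.float64(35.7), 2.5]
5.9 [np.float64(-33.5), np.float64(40.8), 3.2]
6.1 [np.float64(-44.0), np.float64(43.8), 3.8]
6.3 [np.float64(-55.0), np.float64(44.7), 4.5]
6.4 [np.float64(-60.4), np.float64(44.4), 4.8]
```

```bash
python3 -m jog '[[-3.5,10.5,0.2,0,0,0,255],[-8.9,20.2,0.8,0,0,0,255],[-15.8,28.7,1.4,0,0,0,255],[-24.3,35.7,2,0,0,0,255],[-34.1,40.8,2.7,0,0,0,255],[-44.6,43.8,3.3,0,0,0,255],[-55.6,44.7,4,0,0,0,255],[-61,44.4,4.3,0,0,0,255]]'; python3 -c "
from h import *
tang(6.4);table(6.4,[.1,.2,.3,.4,.5,.6,.7,.8])"
```

```text
clock: 16.1
position: [0.6473, 0.1002, 0.2757]
ee_rot: [-2.129, -2.307, -0.0]
wrist_force: [-3.8, 8.0, -1.3]
width: 0.268
finger_force: 49.9
clk 16.1 p [ 55.7  -6.3 275.7] theta meas 0.112 r 56.0 Ftan -7.81 Frad -4.08 Fz -1.29 w 0.268 ff 49.9
6.5 [np.float64(-5.4), np.float64(-0.9), 0.3]
6.6 [np.float64(-10.7), np.float64(-2.4), 0.6]
6.7 [np.float64(-15.9), np.float64(-4.3), 1.0]
6.8 [np.float64(-20.8), np.float64(-6.8), 1.3]
6.9 [np.float64(-25.4), np.float64(-9.8), 1.6]
7.0 [np.float64(-29.7), np.float64(-13.2), 1.9]
7.1 [np.float64(-33.7), np.float64(-17.0), 2.2]
7.2 [np.float64(-37.2), np.float64(-21.2), 2.5]
```

```bash
python3 -m jog '[[-5.4,-1.2,0.4,0,0,0,255],[-10.7,-2.9,0.7,0,0,0,255],[-15.9,-4.8,1.1,0,0,0,255],[-20.8,-7.3,1.4,0,0,0,255]]'; python3 -c "
from h import *
tang(6.8);[tang(6.8) for _ in range(2)];table(6.8,[.1,.2,.3,.4]);table(7.2,[.1,.2])"
```

```text
clock: 16.6
position: [0.6422, 0.0792, 0.2745]
ee_rot: [-2.129, -2.308, -0.002]
wrist_force: [2.8, 6.7, -2.6]
width: 0.267
finger_force: 49.8
clk 16.6 p [ 48.9 -26.8 274.5] theta meas 0.502 r 55.8 Ftan -7.25 Frad -0.25 Fz -2.6 w 0.267 ff 49.8
clk 16.6 p [ 48.9 -26.8 274.5] theta meas 0.502 r 55.8 Ftan -7.25 Frad -0.25 Fz -2.6 w 0.267 ff 49.8
clk 16.6 p [ 48.9 -26.8 274.5] theta meas 0.502 r 55.8 Ftan -7.25 Frad -0.25 Fz -2.6 w 0.267 ff 49.8
6.9 [np.float64(-4.6), np.float64(-3.0), 0.3]
7.0 [np.float64(-9.0), np.float64(-6.4), 0.6]
7.1 [np.float64(-12.9), np.float64(-10.2), 1.0]
7.2 [np.float64(-16.5), np.float64(-14.4), 1.3]
7.3 [np.float64(-3.1), np.float64(-4.5), 0.3]
7.4 [np.float64(-5.8), np.float64(-9.3), 0.6]
```

```bash
python3 -m jog '[[-4.6,-3,0.5,0,0,0,255],[-9,-6.4,0.9,0,0,0,255],[-12.9,-10.2,1.3,0,0,0,255],[-16.5,-14.4,1.6,0,0,0,255]]'; python3 -c "
from h import *
tang(7.2)"; python3 -m jog '[[-3.1,-4.5,0.3,0,0,0,255],[-5.8,-9.3,0.6,0,0,0,255]]'; python3 -c "
from h import *
tang(7.4);table(7.4,[.1,.15]);table(7.55,[.05,.1]);table(7.65,[.05,.1]);table(7.75,[.05,.1]);table(7.85,[.05,.1])"
```

```text
clock: 17.1
position: [0.6294, 0.0615, 0.2732]
ee_rot: [-2.13, -2.309, -0.003]
wrist_force: [2.7, 6.5, -0.7]
width: 0.27
finger_force: 49.8
clk 17.1 p [ 34.7 -43.4 273.2] theta meas 0.896 r 55.5 Ftan -6.35 Frad -2.96 Fz -0.75 w 0.27 ff 49.8
clock: 17.35
position: [0.6206, 0.055, 0.2726]
ee_rot: [-2.13, -2.309, -0.003]
wrist_force: [3.8, 6.4, -0.6]
width: 0.269
finger_force: 49.8
clk 17.35 p [ 25.4 -49.2 272.6] theta meas 1.094 r 55.4 Ftan -6.55 Frad -3.55 Fz -0.61 w 0.269 ff 49.8
7.5 [np.float64(-2.2), np.float64(-5.1), 0.3]
7.55 [np.float64(-3.0), np.float64(-7.7), 0.5]
7.6 [np.float64(-0.8), np.float64(-2.6), 0.2]
7.65 [np.float64(-1.4), np.float64(-5.3), 0.3]
7.7 [np.float64(-0.5), np.float64(-2.7), 0.2]
7.75 [np.float64(-0.8), np.float64(-5.4), 0.3]
7.8 [np.float64(-0.2), np.float64(-2.7), 0.2]
7.85 [np.float64(-0.3), np.float64(-5.5), 0.3]
7.9 [np.float64(0.1), np.float64(-2.7), 0.2]
7.95 [np.float64(0.3), np.float64(-5.5), 0.3]
```

```bash
python3 -m jog '[[-2,-5.1,0.3,0,0,0,255],[-2.6,-7.7,0.5,0,0,0,255]]'; python3 -c "
from h import *
tang(7.53)"; python3 -m jog '[[-0.8,-2.6,0.2,0,0,0,255],[-1.4,-5.3,0.3,0,0,0,255]]'; python3 -c "
from h import *
tang(7.63)"
```

```text
clock: 17.6
position: [0.6132, 0.0514, 0.2722]
ee_rot: [2.131, 2.308, 0.002]
wrist_force: [7.2, 1.3, -1.2]
width: 0.265
finger_force: 49.7
clk 17.6 p [ 17.8 -52.2 272.2] theta meas 1.242 r 55.1 Ftan -7.11 Frad 1.67 Fz -1.25 w 0.265 ff 49.7
clock: 17.85
position: [0.6082, 0.0496, 0.2719]
ee_rot: [2.13, 2.308, 0.002]
wrist_force: [6.2, 1.6, -2.6]
width: 0.268
finger_force: 49.7
clk 17.85 p [ 12.7 -53.6 271.9] theta meas 1.339 r 55.1 Ftan -6.43 Frad 0.33 Fz -2.57 w 0.268 ff 49.7
```

```bash
python3 -m jog '[[-0.5,-2.7,0.2,0,0,0,255],[-0.7,-5.4,0.3,0,0,0,255]]'; python3 -c "
from h import *
tang(7.73)"
```

```text
clock: 18.1
position: [0.6029, 0.0483, 0.2715]
ee_rot: [2.13, 2.308, 0.002]
wrist_force: [7.2, 0.5, -1.6]
width: 0.268
finger_force: 49.7
clk 18.1 p [  7.3 -54.4 271.5] theta meas 1.438 r 54.9 Ftan -7.16 Frad 0.94 Fz -1.6 w 0.268 ff 49.7
```

```bash
python3 -m jog '[[-0.2,-2.7,0.3,0,0,0,255],[-0.3,-5.5,0.5,0,0,0,255]]'; python3 -c "
from h import *
tang(7.83)"; python3 -c "
from h import *
table(7.95,[.05,.1]);table(8.05,[.05,.1]);table(8.15,[.05,.1]);table(8.25,[.05,.1]);table(8.35,[.05,.1]);table(8.45,[.05,.1]);table(8.55,[.05,.1])"
```

```text
clock: 18.35
position: [0.5975, 0.0475, 0.2712]
ee_rot: [2.13, 2.307, 0.002]
wrist_force: [7.2, 0.1, -0.2]
width: 0.268
finger_force: 49.8
clk 18.35 p [  1.9 -54.8 271.2] theta meas 1.537 r 54.9 Ftan -7.15 Frad 0.63 Fz -0.15 w 0.268 ff 49.8
8.0 [np.float64(0.3), np.float64(-2.7), 0.2]
8.05 [np.float64(0.8), np.float64(-5.4), 0.3]
8.1 [np.float64(0.6), np.float64(-2.7), 0.2]
8.15 [np.float64(1.3), np.float64(-5.3), 0.3]
8.2 [np.float64(0.9), np.float64(-2.6), 0.2]
8.25 [np.float64(1.9), np.float64(-5.2), 0.3]
8.3 [np.float64(1.1), np.float64(-2.5), 0.2]
8.35 [np.float64(2.4), np.float64(-5.0), 0.3]
8.4 [np.float64(1.4), np.float64(-2.4), 0.2]
8.45 [np.float64(2.9), np.float64(-4.7), 0.3]
8.5 [np.float64(1.6), np.float64(-2.2), 0.2]
8.55 [np.float64(3.3), np.float64(-4.4), 0.3]
8.6 [np.float64(1.8), np.float64(-2.1), 0.2]
8.65 [np.float64(3.7), np.float64(-4.0), 0.3]
```

```bash
python3 -m jog '[[0.1,-2.7,0.2,0,0,0,255],[0.3,-5.5,0.3,0,0,0,255]]'; python3 -c "
from h import *
tang(7.93)"
```

```text
clock: 18.6
position: [0.592, 0.0472, 0.2709]
ee_rot: [2.13, 2.307, 0.002]
wrist_force: [6.9, -0.4, -1.0]
width: 0.268
finger_force: 49.8
clk 18.6 p [ -3.6 -54.6 270.9] theta meas 1.637 r 54.8 Ftan -6.91 Frad 0.4 Fz -0.95 w 0.268 ff 49.8
```

```bash
python3 -m jog '[[0.3,-2.7,0.3,0,0,0,255],[0.8,-5.4,0.4,0,0,0,255]]'; python3 -c "
from h import *
tang(8.03)"
```

```text
clock: 18.85
position: [0.5866, 0.0475, 0.2706]
ee_rot: [2.13, 2.307, 0.002]
wrist_force: [6.6, -3.0, 0.5]
width: 0.265
finger_force: 49.9
clk 18.85 p [ -9.  -53.9 270.6] theta meas 1.737 r 54.7 Ftan -6.83 Frad 2.34 Fz 0.51 w 0.265 ff 49.9
```

```bash
python3 -m jog '[[0.6,-2.7,0.2,0,0,0,255],[1.3,-5.3,0.3,0,0,0,255]]'; python3 -c "
from h import *
tang(8.13)"
```

```text
clock: 19.1
position: [0.5812, 0.0483, 0.2703]
ee_rot: [2.13, 2.307, 0.001]
wrist_force: [7.4, -2.5, -1.3]
width: 0.266
finger_force: 49.9
clk 19.1 p [-14.4 -52.7 270.3] theta meas 1.837 r 54.6 Ftan -7.71 Frad 0.99 Fz -1.34 w 0.266 ff 49.9
```

```bash
python3 -m jog '[[0.9,-2.6,0.2,0,0,0,255],[1.8,-5.2,0.4,0,0,0,255]]'; python3 -c "
from h import *
tang(8.23)"
```

```text
clock: 19.35
position: [0.5759, 0.0497, 0.2699]
ee_rot: [2.13, 2.307, 0.001]
wrist_force: [6.8, -2.8, 0.8]
width: 0.265
finger_force: 49.9
clk 19.35 p [-19.6 -50.9 269.9] theta meas 1.938 r 54.5 Ftan -7.31 Frad 0.74 Fz 0.79 w 0.265 ff 49.9
```

```bash
python3 -m jog '[[1.1,-2.5,0.2,0,0,0,255],[2.3,-5,0.3,0,0,0,255]]'; python3 -c "
from h import *
tang(8.33)"
```

```text
clock: 19.6
position: [0.5707, 0.0516, 0.2696]
ee_rot: [2.13, 2.307, 0.001]
wrist_force: [6.7, -3.1, -0.5]
width: 0.271
finger_force: 49.9
clk 19.6 p [-24.6 -48.6 269.6] theta meas 2.039 r 54.5 Ftan -7.38 Frad 0.28 Fz -0.47 w 0.271 ff 49.9
```

```bash
python3 -m jog '[[1.4,-2.4,0.2,0,0,0,255],[2.8,-4.7,0.3,0,0,0,255]]'; python3 -c "
from h import *
tang(8.43)"
```

```text
clock: 19.85
position: [0.5657, 0.054, 0.2693]
ee_rot: [2.13, 2.307, 0.001]
wrist_force: [5.9, -3.1, -0.9]
width: 0.268
finger_force: 49.9
clk 19.85 p [-29.3 -45.8 269.3] theta meas 2.14 r 54.4 Ftan -6.64 Frad -0.08 Fz -0.93 w 0.268 ff 49.9
```

```bash
python3 -m jog '[[1.6,-2.2,0.2,0,0,0,255],[3.3,-4.4,0.3,0,0,0,255]]'; python3 -c "
from h import *
tang(8.53)"
```

```text
clock: 20.1
position: [0.5612, 0.0568, 0.269]
ee_rot: [2.13, 2.306, 0.001]
wrist_force: [6.7, -4.9, 0.3]
width: 0.266
finger_force: 49.9
clk 20.1 p [-33.6 -42.7 269. ] theta meas 2.238 r 54.3 Ftan -8.23 Frad 0.28 Fz 0.29 w 0.266 ff 49.9
```

```bash
python3 -m jog '[[1,-1,0.1,0,0,0,255],[2,-1.9,0.2,0,0,0,255]]'; python3 -c "
from h import *
tang(8.58)"
```

```text
clock: 20.35
position: [0.5591, 0.0583, 0.2689]
ee_rot: [2.13, 2.306, 0.0]
wrist_force: [6.1, -9.3, 0.6]
width: 0.272
finger_force: 49.9
clk 20.35 p [-35.6 -41.  268.9] theta meas 2.286 r 54.3 Ftan -10.45 Frad 3.77 Fz 0.58 w 0.272 ff 49.9
```

```bash
python3 -m jog '[[1,-0.9,0.1,0,0,0,255],[2,-1.8,0.1,0,0,0,255]]'; python3 -c "
from h import *
tang(8.63)"
```

```text
clock: 20.6
position: [0.5571, 0.06, 0.2687]
ee_rot: [2.13, 2.306, -0.001]
wrist_force: [5.5, -8.9, 1.0]
width: 0.269
finger_force: 49.9
clk 20.6 p [-37.4 -39.2 268.7] theta meas 2.334 r 54.2 Ftan -9.9 Frad 3.34 Fz 1.02 w 0.269 ff 49.9
```

```bash
for i in 1 2 3; do python3 -m jog '[[0,0,0,0,0,0,255]]' >/dev/null; python3 -c "
from h import *
tang(8.63)"; done
```

```text
clk 20.73 p [-37.5 -39.1 268.7] theta meas 2.335 r 54.2 Ftan -9.58 Frad 3.53 Fz 1.2 w 0.268 ff 50.0
clk 20.85 p [-37.5 -39.1 268.7] theta meas 2.336 r 54.2 Ftan -10.16 Frad 3.99 Fz 1.45 w 0.27 ff 50.0
clk 20.98 p [-37.5 -39.1 268.7] theta meas 2.336 r 54.2 Ftan -8.88 Frad 3.42 Fz 1.97 w 0.27 ff 50.0
```

```bash
python3 -m jog '[[1,-0.9,0.1,0,0,0,255],[2.1,-1.8,0.1,0,0,0,255]]'>/dev/null; python3 -c "
from h import *
tang(8.68)"; for i in 1 2; do python3 -m jog '[[0,0,0,0,0,0,255]]' >/dev/null; python3 -c "
from h import *
tang(8.68)"; done
```

```text
clk 21.23 p [-39.3 -37.2 268.6] theta meas 2.383 r 54.1 Ftan -10.76 Frad 4.13 Fz 0.09 w 0.267 ff 49.9
clk 21.35 p [-39.4 -37.1 268.5] theta meas 2.386 r 54.1 Ftan -9.61 Frad 3.66 Fz 1.52 w 0.267 ff 49.9
clk 21.48 p [-39.4 -37.2 268.6] theta meas 2.385 r 54.1 Ftan -9.64 Frad 4.44 Fz 1.12 w 0.272 ff 49.9
```

```bash
python3 -m jog '[[0.6,-0.6,0,0,0,0,255],[1.2,-1.1,0.1,0,0,0,255]]'>/dev/null; python3 -c "
from h import *
tang(8.71)"; for i in 1 2 3; do python3 -m jog '[[0,0,0,0,0,0,255]]' >/dev/null; python3 -c "
from h import *
tang(8.71)"; done
```

```text
clk 21.73 p [-40.4 -36.1 268.5] theta meas 2.412 r 54.1 Ftan -12.46 Frad 3.68 Fz 0.75 w 0.268 ff 49.9
clk 21.85 p [-40.4 -36.  268.5] theta meas 2.413 r 54.1 Ftan -10.38 Frad 4.28 Fz 1.29 w 0.264 ff 49.9
clk 21.98 p [-40.4 -36.  268.5] theta meas 2.413 r 54.1 Ftan -12.97 Frad 4.61 Fz 0.67 w 0.264 ff 49.9
clk 22.1 p [-40.4 -36.  268.5] theta meas 2.413 r 54.1 Ftan -11.83 Frad 4.48 Fz 2.22 w 0.264 ff 49.9
```

```bash
python3 -m jog '[[0,0,0,0,0,0,100],[0,0,0,0,0,0,100],[0,0,0,0,0,0,100],[0,0,0,0,0,0,100],[0,0,-15,0,0,0,100],[0,0,-45,0,0,0,100],[0,0,-90,0,0,0,100],[0,0,-120,0,0,0,100]]'
python3 - <<'E'
from h import *
loc()
c=read_camera('side');cv2.imwrite("pics/end.png",cv2.resize(c["color"][150:320,190:370],None,fx=3.4,fy=3.4,interpolation=cv2.INTER_CUBIC))
P=cloud(c,np.ones(c["depth"].shape,bool))
for nm,lo,hi in(("knob",[.47,.05,.056],[.55,.14,.075]),("sleeve",[.5,.03,.22],[.6,.13,.245])):
    Q=P[np.all((P>lo)&(P<hi),1)]
    if len(Q)>5: print(nm,len(Q),cv2.minEnclosingCircle(Q[:,:2].astype(np.float32)),Q[:,2].max())
print(pw(-40.4,-36,0))
E
```

```text
clock: 23.1
position: [0.5531, 0.0641, 0.3913]
ee_rot: [2.13, 2.308, 0.003]
wrist_force: [0.5, 0.4, -0.3]
width: 0.607
finger_force: 0.0
t 23.1 press xyz [-41.1 -34.7 391.3] F [ 0.55  0.4  -0.31] w 0.607 ff 0.0
knob 54 ((0.5161656737327576, 0.09584297239780426), 0.011900758370757103) 0.06638105851127418
sleeve 85 ((0.5522089600563049, 0.06254129111766815), 0.012179716490209103) 0.24242124922330288
[0.55390614 0.06288658 0.        ]
```

View pics/end.png

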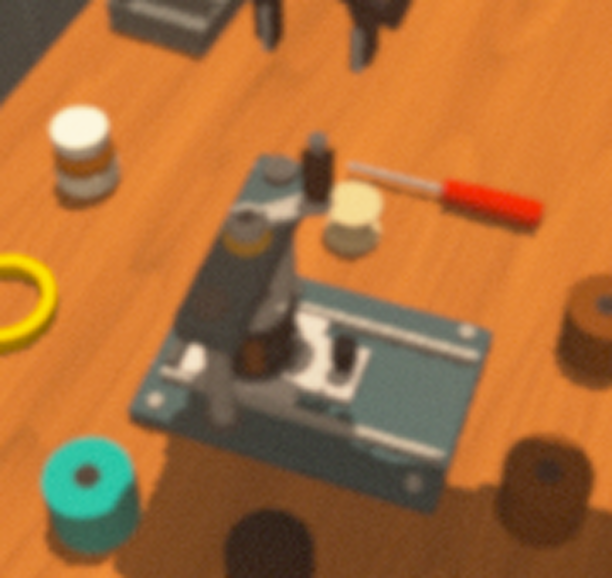

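The picture shows the foot on the core at (262,345), the bed in with its knob at (345,355), the sleeve free at (318,170) and the gripper clear above. The loose things I can see are where they were.

```bash
python3 -c "
from h import *
print(sign_off())"
```

```text
the job is handed in; nothing more can be done
None
```

I handed the job in at about 23 s: the bed is fully in against its stop, the core is shut and nipped at an estimated 60–75 N (judged from the force at the sleeve), and the gripper has let go and stands clear.

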